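# Touch-test the magenta popper and stop the drying fan

### The job

Check that the varnish on the magenta popper head is dry: with your fingertips touch its flat top lightly, so that it just dips a few millimetres on its springy stem without being pushed to the stop, and let it spring back; then press the fan's red stop button fully in and let go. Do not pick up or shift anything, do not touch the other three poppers, do not press the green button, and leave the other things on the table where they are.

Things in the scene. Friction and masses are not known exactly. Their poses are not given: they have to be found in the camera images.
- magenta_stand: loose drying stand of the magenta popper: a dark steel foot, 52 mm across and 19 mm high, about 0.35 kg, standing in the white tray; origin at the centre of its underside, z up; on a springy stem it carries the magenta popper head (a fishing-lure body). Foot, stem and head stand 80 mm high in all
- magenta_top (a point): centre of the flat round top (28 mm across) of the magenta (purple-pink) popper head, 80 mm above the underside of its stand; the head below it is a 38 mm tall bullet shape narrowing downwards, with a white eye either side
- magenta_head (a joint): how far the magenta head is pressed down on its stem, in m: 0 at rest, grows downwards to a hard stop at 0.012; the spring takes 0.5 N per mm and returns it to 0; negative if it is pulled up
- lime_stand: loose drying stand of the lime popper: a dark steel foot, 52 mm across and 19 mm high, about 0.35 kg, standing in the white tray; origin at the centre of its underside, z up; on a springy stem it carries the lime popper head (a fishing-lure body). Foot, stem and head stand 80 mm high in all
- lime_top (a point): centre of the flat round top (28 mm across) of the yellow-green popper head, 80 mm above the underside of its stand; the head below it is a 38 mm tall bullet shape narrowing downwards, with a white eye either side
- lime_head (a joint): how far the lime head is pressed down on its stem, in m: 0 at rest, grows downwards to a hard stop at 0.012; the spring takes 0.5 N per mm and returns it to 0; negative if it is pulled up
- orange_stand: loose drying stand of the orange popper: a dark steel foot, 52 mm across and 19 mm high, about 0.35 kg, standing in the white tray; origin at the centre of its underside, z up; on a springy stem it carries the orange popper head (a fishing-lure body). Foot, stem and head stand 80 mm high in all
- orange_top (a point): centre of the flat round top (28 mm across) of the orange popper head, 80 mm above the underside of its stand; the head below it is a 38 mm tall bullet shape narrowing downwards, with a white eye either side
- orange_head (a joint): how far the orange head is pressed down on its stem, in m: 0 at rest, grows downwards to a hard stop at 0.012; the spring takes 0.5 N per mm and returns it to 0; negative if it is pulled up
- teal_stand: loose drying stand of the teal popper: a dark steel foot, 52 mm across and 19 mm high, about 0.35 kg, standing in the white tray; origin at the centre of its underside, z up; on a springy stem it carries the teal popper head (a fishing-lure body). Foot, stem and head stand 80 mm high in all
- teal_top (a point): centre of the flat round top (28 mm across) of the blue-green popper head, 80 mm above the underside of its stand; the head below it is a 38 mm tall bullet shape narrowing downwards, with a white eye either side
- teal_head (a joint): how far the teal head is pressed down on its stem, in m: 0 at rest, grows downwards to a hard stop at 0.012; the spring takes 0.5 N per mm and returns it to 0; negative if it is pulled up
- tray: fixed white drip tray, 220 x 220 mm, rim 14 mm high, floor 5 mm thick; origin at the centre of its underside; the four stands are in it, about 96 mm apart in a square, any colour in any place
- fan: fixed grey drying fan, a box 150 (x) x 90 (y) x 110 mm high, with a round grille on its -y face; origin at the centre of its underside; on its top the red stop button lies 35 mm to -x and the green start button 35 mm to +x of its middle
- stop_button_top (a point): centre of the top of the round red stop button, 26 mm across, facing up on top of the fan, 128 mm above the table; its black housing is 42 mm across
- stop_button (a joint): travel of the red stop button in m: 0 released, 0.006 fully in; a spring needing about 4 N when fully in pushes it back out
- start_button_top (a point): centre of the top of the round green start button, 26 mm across, facing up on top of the fan, 128 mm above the table; its black housing is 42 mm across
- start_button (a joint): travel of the green start button in m: 0 released, 0.006 fully in; a spring needing about 4 N when fully in pushes it back out
- thread_spool: loose black thread spool, 28 mm across, 38 mm high, upright in the middle of the tray; origin at the centre of its underside; leave alone
- bead_jar: loose jar with a black cap, 40 mm across, 65 mm high; origin at the centre of its underside; leave alone
- varnish_bottle: loose small bottle with a red cap, 34 mm across, 60 mm high; origin at the centre of its underside; leave alone
- knife: loose closed dark pocket knife, 100 x 22 x 12 mm, lying flat along its x; origin at the centre of its underside; leave alone
- bodkin: loose bodkin (a pointed tool with a handle), 150 mm long, lying along its x with the handle to -x; leave alone
Mind the look-alikes: they are no part of the job. What is shaped like the fan but orange is not meant.

How it is judged (in metres and radians):
On the way, in this order (a step that is already met when the one before it is completed fails the run):
1. the fingertips touch the top of the magenta popper so that it dips at least 1 mm (value of joint magenta_head above 0.001 m and contact force between the fingers and magenta_stand above 0.3 N), for 0.05 s.
2. the fingers are off the magenta popper and it has sprung back (value of joint magenta_head below 0.0007 m and contact force between the fingers and magenta_stand below 0.05 N), for 0.1 s.
3. the fingers press the red stop button at least 4 mm in (value of joint stop_button above 0.004 m and contact force between the fingers and fan above 0.5 N), for 0.05 s.
At the end, for the whole second after the job is handed in: All four poppers have sprung back to rest (within 1 mm) on upright, resting stands (tilt under 0.1 rad); the magenta stand is within 12 mm of where it began, the other stands within 8 mm, the spool, jar, bottle, knife and bodkin within 10 mm; both buttons are out (within 1 mm) (distance of magenta_stand from where it was at the start of the episode below 0.012 m and distance of each of lime_stand, orange_stand, teal_stand from where it was at the start of the episode below 0.008 m and angle between each of magenta_stand, lime_stand, orange_stand, teal_stand's own z axis and vertical below 0.1 rad and value of joint magenta_head between -0.002 and 0.001 m and linear speed of each of magenta_stand, lime_stand, orange_stand, teal_stand below 0.02 m/s and value of joint lime_head between -0.002 and 0.001 m and value of joint orange_head between -0.002 and 0.001 m and value of joint teal_head between -0.002 and 0.001 m and value of joint each of stop_button, start_button below 0.001 m and distance of each of thread_spool, bead_jar, varnish_bottle, knife, bodkin from where it was at the start of the episode below 0.01 m); the robot touches nothing.
It fails at once if the magenta popper is pressed hard (over 10 mm down, or over 12 N) (value of joint magenta_head above 0.01 m or contact force between any of the fingers, the arm and magenta_stand above 12 N).
It fails at once if the magenta popper or its stand is lifted, pulled up, shoved (over 12 mm) or tipped (value of joint magenta_head below -0.004 m or distance of magenta_stand from where it was at the start of the episode above 0.012 m or angle between magenta_stand's own z axis and vertical above 0.2 rad).
It fails at once if the lime, orange or teal popper or its stand is touched (over 0.3 N) or moved (over 8 mm) ((contact force between any of the fingers, the arm and lime_stand above 0.3 N or distance of lime_stand from where it was at the start of the episode above 0.008 m) or (contact force between any of the fingers, the arm and orange_stand above 0.3 N or distance of orange_stand from where it was at the start of the episode above 0.008 m) or (contact force between any of the fingers, the arm and teal_stand above 0.3 N or distance of teal_stand from where it was at the start of the episode above 0.008 m)).
It fails at once if the green start button is pressed (value of joint start_button above 0.002 m).
It fails at once if the spool, jar, bottle, knife or bodkin is moved by more than 10 mm (distance of any of thread_spool, bead_jar, varnish_bottle, knife, bodkin from where it was at the start of the episode above 0.01 m).
It also fails if it takes over 38 s, if anything falls off the work surface, if the arm or the gripper's body presses on something with over 40 N, if the wrist force passes 120 N, or if a joint passes its speed limit or range.

### The arm

A 7-joint arm with a two-finger parallel gripper is mounted at the origin on the work surface. World frame = base frame: x ahead of the robot, y to its left, z up, the work surface at z = 0. Lengths are in m, angles in degrees, forces in N, time in s.
With the tool pointing down it reaches from about 0.425 to 0.875 m from the base axis. Payload 8.4 kg.
Tool frame: the origin (TCP) lies on the centre line of the jaws, within the pads' length; the fingertips stand 19 mm ahead of it and the grasp point (between the pads) is the TCP; z points along the fingers, y is the line along which they close (so a half turn about z gives the same grasp; the last joint's range is limited). The gripper opens to 85 mm and grips with 20 to 120 N. Pads are 22 mm wide; open, the fingers measure 114 mm over their backs; the gripper's body (76 mm by 85 mm) begins 54 mm behind the grasp point. The pads swing forward as they close: fully open they stand 13 mm farther back than shut.
Start: joints at [-5.684, 19.091, 2.286, 83.961, -0.768, 76.965, -3.352], TCP at [0.65, -0, 0.222] pointing down, gripper open.
Joint ranges: [-147.57, 147.57], [-21.85, 119.76], [-74.77, 79.35], [14.55, 137.4], [-85.83, 265.84], [4.83, 119.75], [-152.11, 152.11]. Speed limits (degrees/s): [127.2, 127.2, 159.86, 159.86, 180, 180, 180].

### API

Orientations are given as [roll, pitch, yaw] about the fixed x, y, z axes, in that order (R = Rz(yaw) Ry(pitch) Rx(roll)).
In Python, from bench import state, cams, order gives the robot as it stands.
- The arm moves only by the shell command python3 -m jog 'ROWS'. ROWS is JSON, a list of rows, each a list of 7 numbers: the shift along the tool's x, y, z in units of 80 cm (1.0 is 80 cm), then the turn, a rotation vector about the tool's x, y, z in units of 360 degrees (1.0 is 360 degrees), then the closure, from 0 (fully open) to 1 (shut). A call has 1 to 5 rows; each row shifts and turns the commanded pose from where the row before left it, along the tool's axes as they then stand; what a row does not reach is not made up. A row lasts 1/12 s, in which the tool goes at most 41.7 mm and 7.16 degrees, less where a joint would pass 70% of its speed; a pose out of reach is approached as far as the arm can. A call with a number of a shift or a turn outside -1 to 1 is refused whole. A call with a gripper value outside its range is refused whole. The fingers move at their own pace and stop on an object; the grip force is fixed at half the most. Time passes only in rows, so rows that do not move let the fingers close. It gives the time, the measured TCP pose, the force, the opening and the grip force at its end, in the units of the state.
- state(): the state, without advancing time (a new reading comes with each control period).
- cams.snapshot(name): name is "scene" or "side" or "wrist"; returns the picture (480x640x3 uint8, blue, green, red); there is no depth.
- cams.camera_info(name): a dict with "fov_y" (degrees; the focal length in pixels is half the picture's height over the tangent of half this angle, whatever the lens; pixels are square), "cx", "cy" (the principal point, pixels), "xyz" and "orientation" of the camera in the world. Camera axes: x right, y up, looking along -z (the intrinsics and any distortion apply to the point x, -y, -z); pixel columns grow to the right and rows downward; lengths in m; the calibration is good to about 2 mm. A picture is of the moment at which its call begins: read the wrist's pose just before it. camera_info takes no time and is no camera call; for the wrist camera it gives the pose at the moment of the call.
- order.job_done(): hands the job in; it is judged then, once.
The state is a dict: "time_s": time; "qpos": joint angles; "qd": joint speeds; "tau": joint torques, N m; "tcp_pos": TCP position; "tool_rot": TCP orientation; "wrist_force": force on the tool from outside, world axes, zero at the start; "torque": the same for the moment, N m; "gripper_width": finger opening in m; "grasp_force": force on a finger pad.
Only numpy, scipy, OpenCV 4.12 (cv2) and the standard library are available. Lean on these libraries where they do the work, as an engineer would, in place of code of your own. Each camera call takes 0.05 s, during which the arm holds its last target. There are 200 camera calls.

## Working session

There is one attempt and no reset: what is moved stays moved. The work goes in short steps, Python scripts to look and compute and a shell command to move; the robot and the scene stay as the last step left them, time stands still between calls to the robot, and variables do not carry over. Pictures are saved under pics/ and viewed, at most 10 in all, crops included, and the job is handed in when it is done.

```bash
mkdir -p pics
python3 - <<'E'
from bench import state,cams
import cv2
for n in("scene","side"):
    cv2.imwrite(f"pics/{n}0.png",cams.snapshot(n)); print(n,cams.camera_info(n))
s=state();print(s)
E
```

```text
scene {'fov_y': 50.60615748586278, 'cx': 322.17366164195084, 'cy': 238.9135392339173, 'xyz': array([ 0.8902254 , -0.66824108,  1.063037  ]), 'orientation': array([38.79658742,  0.78253976, 28.29374222])}
side {'fov_y': 54.06667365331957, 'cx': 321.4419536779987, 'cy': 231.51548443349682, 'xyz': array([0.40965191, 0.92875064, 0.72973559]), 'orientation': array([  56.90583106,    1.20493248, -176.06338379])}
{'time_s': 0.1, 'qpos': array([-5.67947813, 19.12760451,  2.28329225, 84.00589739, -0.76669359,
       76.96488435, -3.35115925]), 'qd': array([ 0.1351655 ,  0.00814106,  0.03106121, -0.11264121, -0.04857332,
        0.08392792, -0.06052529]), 'tau': array([ 3.76442753e-03, -6.60015249e+01,  1.37005594e+00, -4.06471324e+01,
        1.68957113e-02,  9.04385961e-03,  1.07212072e-04]), 'tcp_pos': array([ 6.49578304e-01, -6.69531600e-05,  2.21111904e-01]), 'tool_rot': array([-1.79917055e+02,  6.17140713e-03,  8.99969452e+01]), 'wrist_force': array([-0.41072951, -0.1339148 , -0.68384862]), 'torque': array([ 0.01205275,  0.01343995, -0.01284336]), 'grasp_force': 0.0, 'gripper_width': 0.08546992459984307}
```

View pics/scene0.png

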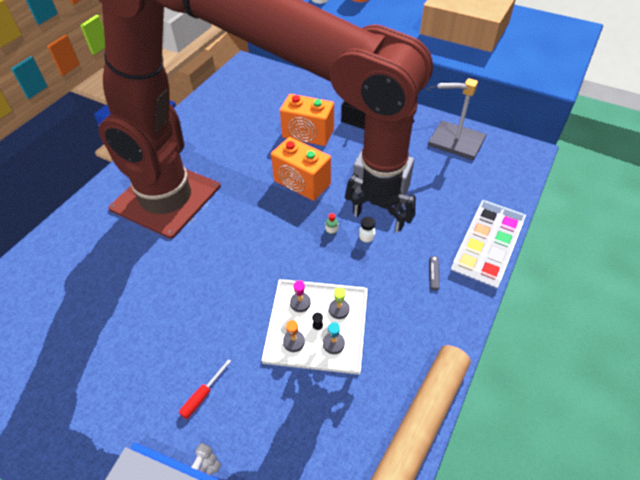

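View pics/side0.png

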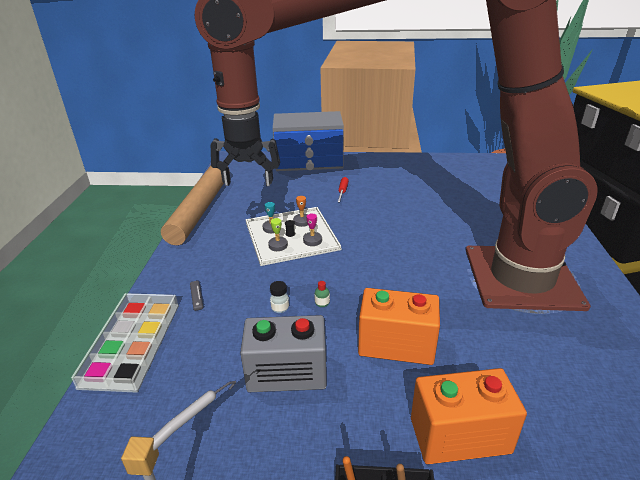

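Scene view: magenta popper at about (299,287), with lime (340,295), orange (292,327) and teal (334,328) beside it. The two orange look-alike fans are at (302,168) and (307,120), and the gripper hides the grey fan. Side view: magenta at (312,218), grey fan at (285,350) with red button (303,326) and green (263,327). The orange fans' red buttons are at (419,300) and (493,384).

Candidates:
- **Magenta:** popper (side 312,218) or paint tile (98,370). I choose the popper, because it stands in the tray.
- **Red button:** grey fan (303,326), orange fans (419,300) and (493,384), bottle cap (321,286), paint tile (133,308). I choose the one on the grey fan.

```bash
cat > h.py <<'E'
import numpy as np,cv2
from scipy.spatial.transform import Rotation as R
from bench import cams
def ray(info,u,v):
    f=240/np.tan(np.radians(info["fov_y"])/2)
    d=R.from_euler("xyz",info["orientation"],degrees=True).as_matrix()@[(u-info["cx"])/f,-(v-info["cy"])/f,-1]
    return np.array(info["xyz"]),d/np.linalg.norm(d)
def plane(info,uv,z):
    o,d=ray(info,*uv); return o+d*(z-o[2])/d[2]
def cross(rs):
    A=sum(np.eye(3)-np.outer(d,d) for o,d in rs); b=sum((np.eye(3)-np.outer(d,d))@o for o,d in rs)
    p=np.linalg.solve(A,b); return p,[np.linalg.norm(np.cross(p-o,d)) for o,d in rs]
def blobs(im,h0,h1,smin=120,vmin=60,amin=15,vmax=255):
    m=cv2.inRange(cv2.cvtColor(im,cv2.COLOR_BGR2HSV),(h0,smin,vmin),(h1,255,vmax))
    n,l,s,c=cv2.connectedComponentsWithStats(m)
    return [(s[i].tolist(),c[i].round(1).tolist()) for i in range(1,n) if s[i][4]>=amin]
E
python3 - <<'E'
from h import *
a=cv2.imread("pics/scene0.png");b=cv2.imread("pics/side0.png")
for im in(a,b): print("mag",blobs(im,140,165)); print("red",blobs(im,0,4,150,120)+blobs(im,176,179,150,120)); print("green",blobs(im,50,75,150,100))
c=[cv2.resize(im[y:y+50,x:x+66],None,fx=6,fy=6,interpolation=cv2.INTER_CUBIC) for im,x,y in((a,268,270),(b,285,200))]
d=[cv2.resize(b[300:350,250:316],None,fx=6,fy=6,interpolation=cv2.INTER_CUBIC)]
cv2.imwrite("pics/crop.png",np.vstack([np.hstack(c),np.hstack(d+[d[0]*0])]))
E
```

```text
mag [([502, 216, 16, 12, 118], [509.5, 221.7]), ([294, 280, 11, 15, 123], [298.9, 286.7])]
red [([293, 96, 6, 6, 32], [295.5, 98.4]), ([287, 142, 7, 7, 41], [289.8, 144.8]), ([329, 215, 5, 6, 20], [331.3, 217.2]), ([483, 263, 16, 13, 124], [490.5, 268.8]), ([180, 386, 29, 32, 332], [194.0, 401.4])]
green [([315, 100, 5, 6, 22], [317.2, 102.7]), ([307, 152, 7, 6, 29], [310.1, 154.5])]
mag [([306, 214, 11, 15, 114], [311.6, 220.0]), ([85, 362, 26, 15, 273], [97.2, 369.3])]
red [([339, 177, 9, 16, 91], [343.1, 184.2]), ([318, 281, 7, 10, 58], [321.2, 285.2]), ([413, 294, 13, 13, 127], [419.2, 300.1]), ([124, 303, 20, 10, 156], [133.9, 307.4]), ([295, 318, 14, 14, 149], [302.0, 324.7]), ([485, 376, 17, 17, 211], [493.2, 383.7])]
green [([376, 291, 13, 11, 112], [382.1, 296.1]), ([256, 320, 14, 13, 144], [262.9, 326.1]), ([99, 341, 24, 13, 208], [110.5, 346.5]), ([442, 381, 15, 17, 206], [449.0, 388.7])]
```

View pics/crop.png

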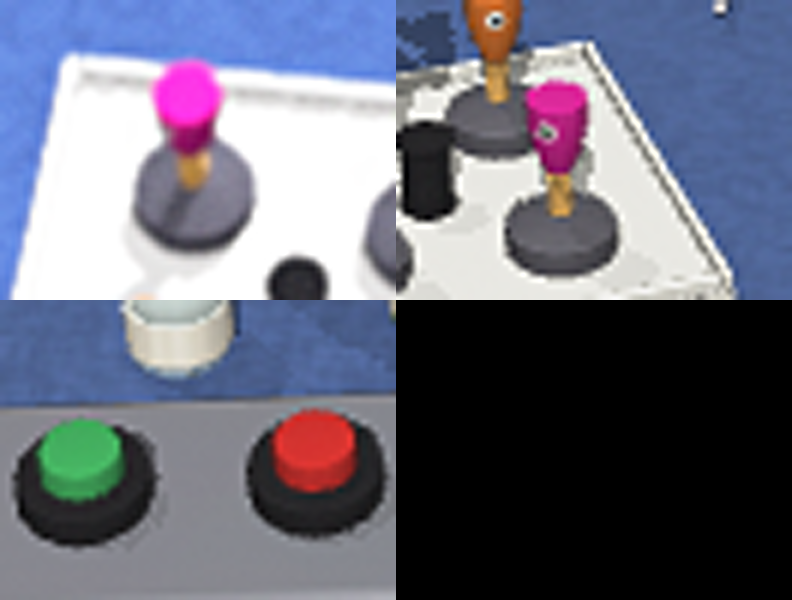

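The crop confirms the choice: the magenta head's top disc centre is at scene (299,285) and side (311.4,216). The grey fan's red button top is at side (302,322.4), with green to its left.

Run:
```python
from h import *
S,D=cams.camera_info("scene"),cams.camera_info("side")
print("mag",cross([ray(S,298.9,285.2),ray(D,311.1,215.9)]))
print(plane(S,(298.9,285.2),.085),plane(D,(311.1,215.9),.085))
print("red",plane(D,(301.8,322.2),.128),"green",plane(D,(262.9,323.5),.128))
print("bottle,jar side",plane(D,(321.2,283),.06),plane(D,(279,285),.065))
print("orange fan stop x-check",cross([ray(S,289.8,144.3),ray(D,419.2,298)]))
for n,u in dict(lime=(340,295),orange=(292,327),teal=(334,328),spool=(317.5,317)).items(): print(n,plane(S,u,.08))
```

```text
mag (array([ 0.52357904, -0.12871506,  0.08690935]), [np.float64(0.00024070064338235113), np.float64(0.00024070064338230847)])
[ 0.52311008 -0.12763224  0.085     ] [ 0.52369876 -0.13200211  0.085     ]
red [0.50060065 0.30965893 0.128     ] green [0.57068056 0.31627813 0.128     ]
bottle,jar side [0.48035184 0.11442216 0.06      ] [0.57260993 0.13143711 0.065     ]
orange fan stop x-check (array([0.28438996, 0.23940449, 0.13225294]), [np.float64(0.000877939672852916), np.float64(0.0008779396728528613)])
lime [ 0.61759462 -0.10431774  0.08      ]
orange [ 0.56236733 -0.22646736  0.08      ]
teal [ 0.64452314 -0.1858124   0.08      ]
spool [ 0.5996548  -0.17858906  0.08      ]
```

Magenta top measured at (0.5235,-0.129,0.087) against an expected z of 0.085, and the red-green spacing is 70 mm as described. Tool x is world +y, tool y is world +x, tool z is down. Next I close the fingers and go above magenta.

```bash
python3 -m jog '[[-0.032,-0.032,0,0,0,0,1],[-0.032,-0.032,0,0,0,0,1],[-0.032,-0.032,0,0,0,0,1],[-0.032,-0.032,0,0,0,0,1],[-0.033,-0.030,0,0,0,0,1]]'; python3 -m jog '[[0,0,0.035,0,0,0,1],[0,0,0.035,0,0,0,1],[0,0,0,0,0,0,1],[0,0,0,0,0,0,1],[0,0,0,0,0,0,1]]'
python3 - <<'E'
from h import *
from bench import state
print(state())
S,D=cams.camera_info("scene"),cams.camera_info("side")
a,b,w=[cams.snapshot(n) for n in("scene","side","wrist")]
for n,i in zip("abw",(a,b,w)): cv2.imwrite(f"pics/{n}1.png",i)
print("red",blobs(a,0,4,150,120),"green",blobs(a,50,75,150,100))
c=[cv2.resize(im[y:y+100,x:x+132],None,fx=3,fy=3,interpolation=cv2.INTER_CUBIC) for im,x,y in((a,235,220),(b,245,130),(a,320,110))]
cv2.imwrite("pics/crop1.png",np.vstack([np.hstack(c[:2]),np.hstack([c[2],cv2.resize(w,(396,300))])]))
E
```

```text
time_s: 0.52
tcp_pos: [0.5218, -0.1297, 0.2215]
tool_rot: [-180.0, -0.0, 90.0]
wrist_force: [1.1, -0.0, 0.1]
gripper_width: 0.0259
grasp_force: 0.0
time_s: 0.93
tcp_pos: [0.5243, -0.1285, 0.167]
tool_rot: [180.0, 0.0, 90.0]
wrist_force: [0.2, -0.2, 1.0]
gripper_width: 0.0001
grasp_force: 0.0
{'time_s': 0.9333, 'qpos': array([  3.37191895,   8.36361633,   6.24174006, 103.85757371,
        -0.98200603,  67.79305826,   9.95851662]), 'qd': array([-0.1170254 , -0.48581099,  0.00107356, -0.93493186, -0.0181342 ,
       -0.18203301, -0.00131935]), 'tau': array([ 2.72339880e-01, -4.79865110e+01,  1.12001963e+00, -3.70417213e+01,
        2.33033620e-02,  2.27871450e-02,  1.66827758e-03]), 'tcp_pos': array([ 0.52425248, -0.12848276,  0.1670484 ]), 'tool_rot': array([1.79962445e+02, 3.27570967e-03, 9.00401344e+01]), 'wrist_force': array([ 0.16424447, -0.21768519,  0.98315061]), 'torque': array([ 0.01154547, -0.04544392, -0.04325614]), 'grasp_force': 0.0, 'gripper_width': 8.616690148089391e-05}
red [([391, 73, 7, 21, 41], [394.0, 84.9]), ([368, 150, 9, 7, 49], [372.0, 153.0]), ([329, 215, 5, 6, 22], [331.3, 217.5]), ([483, 263, 15, 13, 121], [490.3, 268.8]), ([180, 386, 29, 32, 338], [194.1, 401.3])] green [([392, 157, 10, 6, 38], [396.3, 159.9])]
```

View pics/crop1.png

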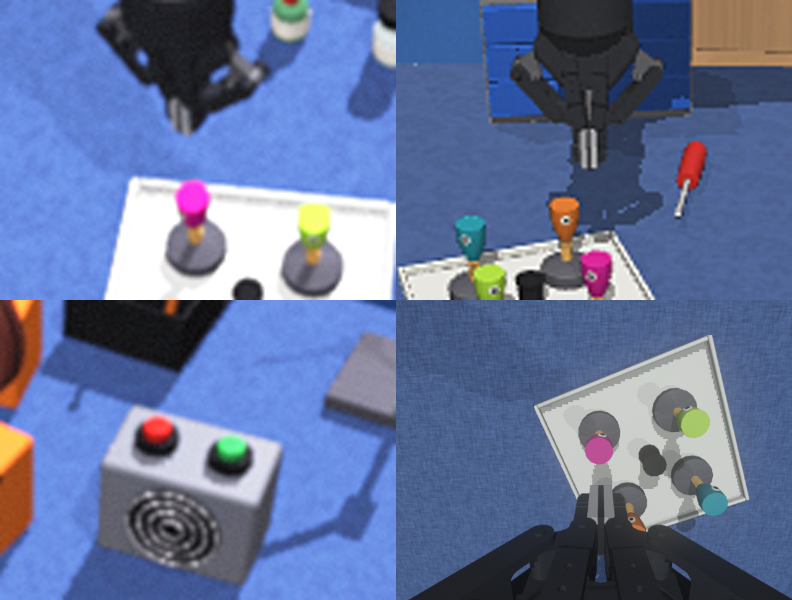

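Fingers shut above the magenta disc and lined up with it. The grey fan is now visible in the scene view: red button at (372,152), green at (396,159). I descend to just above the head, with rows to settle, and triangulate the button.

```bash
python3 -m jog '[[0,0,0.025,0,0,0,1],[0,0,0.025,0,0,0,1],[0,0,0.016,0,0,0,1],[0,0,0,0,0,0,1],[0,0,0,0,0,0,1]]'; python3 -m jog '[[0,0,0,0,0,0,1],[0,0,0,0,0,0,1],[0,0,0,0,0,0,1],[0,0,0,0,0,0,1]]'
python3 - <<'E'
from h import *
S,D=cams.camera_info("scene"),cams.camera_info("side")
print("red",cross([ray(S,372,152.3),ray(D,301.8,322.2)]))
a,b=[cams.snapshot(n) for n in("scene","side")]
print(blobs(a,140,165),blobs(b,140,165))
c=[cv2.resize(im[y:y+50,x:x+66],None,fx=6,fy=6,interpolation=cv2.INTER_CUBIC) for im,x,y in((a,268,260),(b,285,190))]
cv2.imwrite("pics/crop2.png",np.hstack(c))
E
```

```text
time_s: 1.5
tcp_pos: [0.5238, -0.1287, 0.1136]
tool_rot: [-180.0, 0.0, 90.0]
wrist_force: [-0.2, -0.3, -0.5]
gripper_width: -0.0002
grasp_force: 0.0
time_s: 1.83
tcp_pos: [0.524, -0.1289, 0.1139]
tool_rot: [179.9, 0.0, 90.0]
wrist_force: [-0.7, 0.9, -0.3]
gripper_width: 0.0002
grasp_force: 0.0
red (array([0.50047813, 0.31405587, 0.13207472]), [np.float64(0.0005257452213496939), np.float64(0.0005257452213499258)])
[([502, 216, 16, 12, 115], [509.6, 221.7]), ([293, 280, 12, 15, 126], [298.9, 286.7])] [([306, 213, 11, 16, 117], [311.6, 219.9]), ([85, 362, 26, 15, 273], [97.2, 369.3])]
```

View pics/crop2.png

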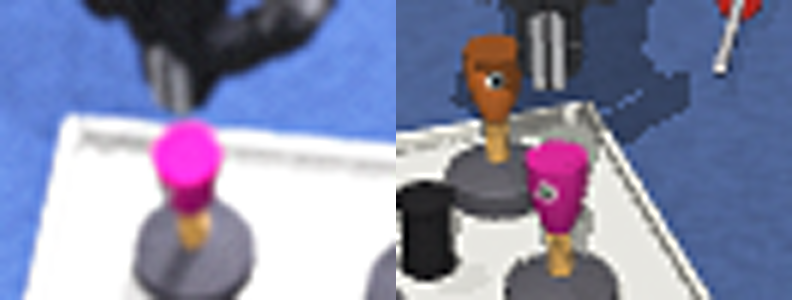

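The tip appears about 11 px above the top in the side view, which is more than a 10 mm gap should show. I'll triangulate it.

Run:
```python
from h import *
S,D=cams.camera_info("scene"),cams.camera_info("side")
print("tip",cross([ray(S,297.5,277.5),ray(D,310.4,204)]))
from scipy.spatial.transform import Rotation as R
def proj(i,p):
    f=240/np.tan(np.radians(i["fov_y"])/2); q=R.from_euler("xyz",i["orientation"],degrees=True).as_matrix().T@(np.array(p)-i["xyz"])
    return i["cx"]-f*q[0]/q[2],i["cy"]+f*q[1]/q[2]
for p in((.524,-.129,.095),(.524,-.129,.082),(.5235,-.129,.087)): print(p,proj(S,p),proj(D,p))
```

```text
tip (array([ 0.52402559, -0.13141969,  0.12165575]), [np.float64(0.0002480803975245277), np.float64(0.00024808039752432045)])
(0.524, -0.129, 0.095) (np.float64(298.7228154544691), np.float64(283.3662185058243)) (np.float64(310.76119255440204), np.float64(213.23714608740187))
(0.524, -0.129, 0.082) (np.float64(299.0025520576816), np.float64(286.5111005325289)) (np.float64(310.9253886563328), np.float64(217.45593858378697))
(0.5235, -0.129, 0.087) (np.float64(298.7072126749489), np.float64(285.22324351144823)) (np.float64(311.05103535524347), np.float64(215.84236651116163))
```

The pale pad ends read about z 0.12, so the tips may not be where stated. I descend in small steps and watch both the force and the view.

```bash
cat > look.py <<'E'
from h import *
from bench import state
F=[];a=b=None
A=[];B=[]
for k in range(4):
    b=cams.snapshot("side");F.append(state()["wrist_force"][2])
    B.append([x for x in blobs(b,140,165) if x[1][0]>200][0])
    a=cams.snapshot("scene");F.append(state()["wrist_force"][2])
    A.append([x for x in blobs(a,140,165) if x[1][1]>250][0])
s=state();print("t",s["time_s"],"tcp",s["tcp_pos"].round(4),"Fz",np.mean(F).round(2),np.std(F).round(2))
for L in(A,B): print("box",L[-1][0],"bottom",np.mean([x[0][1]+x[0][3] for x in L]),"cen",np.mean([x[1] for x in L],0))
import sys
c=[cv2.resize(im[y:y+50,x:x+66],None,fx=6,fy=6,interpolation=cv2.INTER_CUBIC) for im,x,y in((a,268,260),(b,285,190))]
if len(sys.argv)>1: cv2.imwrite(sys.argv[1],np.hstack(c))
E
python3 look.py
python3 -m jog '[[0,0,0.005,0,0,0,1],[0,0,0.005,0,0,0,1],[0,0,0,0,0,0,1],[0,0,0,0,0,0,1],[0,0,0,0,0,0,1]]'
python3 look.py pics/c3.png
```

```text
t 2.3333 tcp [ 0.5235 -0.1288  0.1131] Fz 0.17 0.59
box [293, 280, 12, 15, 126] bottom 295.0 cen [298.9 286.7]
box [306, 213, 11, 16, 117] bottom 229.0 cen [311.6 219.9]
time_s: 2.75
tcp_pos: [0.5235, -0.1288, 0.105]
tool_rot: [-180.0, -0.0, 90.0]
wrist_force: [0.2, 0.3, -0.2]
gripper_width: -0.0003
grasp_force: 0.0
t 3.15 tcp [ 0.5236 -0.1288  0.1052] Fz -0.13 0.46
box [293, 280, 12, 15, 123] bottom 295.0 cen [298.9 286.8]
box [306, 213, 11, 16, 118] bottom 229.0 cen [311.6 219.8]
```

View pics/c3.png

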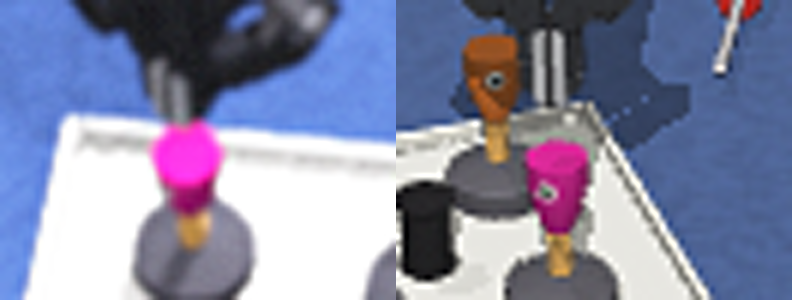

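No contact yet at TCP z 0.105: the force is near zero and the head hasn't moved. I continue 3 mm at a time.

```bash
python3 -m jog '[[0,0,0.004,0,0,0,1],[0,0,0,0,0,0,1],[0,0,0,0,0,0,1]]'
python3 look.py
```

```text
time_s: 3.4
tcp_pos: [0.5234, -0.1288, 0.1016]
tool_rot: [-180.0, -0.0, 90.0]
wrist_force: [-0.2, 0.8, -0.4]
gripper_width: -0.0004
grasp_force: 0.0
t 3.8 tcp [ 0.5236 -0.1288  0.102 ] Fz -0.13 0.44
box [293, 280, 12, 15, 120] bottom 295.0 cen [298.9 287. ]
box [306, 213, 11, 16, 118] bottom 229.0 cen [311.6 219.8]
```

```bash
python3 -m jog '[[0,0,0.003,0,0,0,1],[0,0,0,0,0,0,1],[0,0,0,0,0,0,1]]'
python3 look.py pics/c4.png
```

```text
time_s: 4.05
tcp_pos: [0.5234, -0.1288, 0.0993]
tool_rot: [-180.0, -0.0, 90.0]
wrist_force: [0.4, 0.7, 0.3]
gripper_width: -0.0001
grasp_force: 0.0
t 4.45 tcp [ 0.5236 -0.1288  0.0995] Fz 0.02 0.37
box [293, 281, 12, 14, 116] bottom 295.0 cen [298.925 287.175]
box [306, 213, 11, 16, 118] bottom 229.0 cen [311.6 219.8]
```

View pics/c4.png

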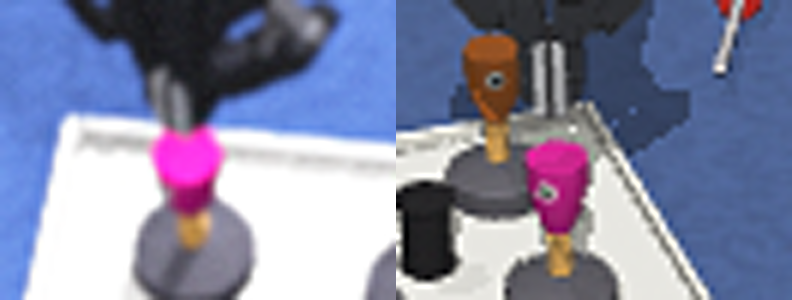

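Still clear: the pale tips end at side crop (549,115), and the head is unmoved at (557,158). A gap of roughly 15–20 mm remains by the pictures, so the real tips sit higher than stated. I keep going and trust the force and the pictures.

```bash
for i in 1; do python3 -m jog '[[0,0,0.005,0,0,0,1],[0,0,0,0,0,0,1],[0,0,0,0,0,0,1]]' | sed -n 2p; done
python3 look.py
python3 -m jog '[[0,0,0.004,0,0,0,1],[0,0,0,0,0,0,1],[0,0,0,0,0,0,1]]' |sed -n 2p
python3 look.py
```

```text
tcp_pos: [0.5233, -0.1288, 0.0951]
t 5.1 tcp [ 0.5236 -0.1288  0.0955] Fz 0.05 0.48
box [293, 281, 12, 14, 113] bottom 295.0 cen [298.95  287.325]
box [306, 214, 11, 15, 116] bottom 229.0 cen [311.6 220. ]
tcp_pos: [0.5234, -0.1288, 0.092]
t 5.75 tcp [ 0.5235 -0.1288  0.0923] Fz 0.02 0.45
box [294, 282, 11, 13, 104] bottom 295.0 cen [298.975 287.7  ]
box [306, 214, 11, 15, 117] bottom 229.0 cen [311.7 220. ]
```

```bash
python3 -m jog '[[0,0,0.003,0,0,0,1],[0,0,0,0,0,0,1],[0,0,0,0,0,0,1]]' | sed -n 2p
python3 look.py pics/c5.png
```

```text
tcp_pos: [0.5234, -0.1288, 0.0897]
t 6.4 tcp [ 0.5236 -0.1288  0.0899] Fz -0.09 0.4
box [293, 282, 12, 13, 101] bottom 295.0 cen [298.95 287.9 ]
box [306, 214, 11, 15, 117] bottom 229.0 cen [311.7 220. ]
```

View pics/c5.png

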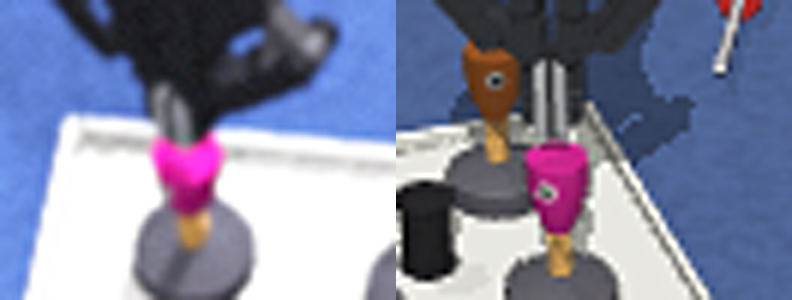

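The tips are now just above the disc's back edge in the side view and appear centred laterally. About 8 mm is left.

```bash
python3 -m jog '[[0,0,0.003,0,0,0,1],[0,0,0,0,0,0,1],[0,0,0,0,0,0,1]]' | sed -n 2p
python3 look.py
python3 -m jog '[[0,0,0.002,0,0,0,1],[0,0,0,0,0,0,1],[0,0,0,0,0,0,1]]' | sed -n 2p
python3 look.py
```

```text
tcp_pos: [0.5234, -0.1288, 0.0873]
t 7.05 tcp [ 0.5236 -0.1288  0.0876] Fz 0.29 0.55
box [294, 282, 11, 13, 95] bottom 295.0 cen [299.15  288.125]
box [306, 214, 11, 15, 117] bottom 229.0 cen [311.7 220. ]
tcp_pos: [0.5234, -0.1288, 0.0858]
t 7.7 tcp [ 0.5236 -0.1288  0.0859] Fz 0.01 0.48
box [294, 283, 11, 12, 88] bottom 295.0 cen [299.125 288.5  ]
box [306, 214, 11, 15, 116] bottom 229.0 cen [311.675 220.   ]
```

```bash
python3 -m jog '[[0,0,0.002,0,0,0,1],[0,0,0,0,0,0,1],[0,0,0,0,0,0,1]]' | sed -n 2p
python3 look.py
python3 -m jog '[[0,0,0.002,0,0,0,1],[0,0,0,0,0,0,1],[0,0,0,0,0,0,1]]' | sed -n 2p
python3 look.py pics/c6.png
```

```text
tcp_pos: [0.5235, -0.1288, 0.0842]
t 8.35 tcp [ 0.5236 -0.1288  0.0843] Fz 0.3 0.57
box [294, 283, 11, 12, 86] bottom 295.0 cen [299.2 288.6]
box [306, 214, 11, 15, 113] bottom 229.0 cen [311.675 220.225]
tcp_pos: [0.5235, -0.1288, 0.0826]
t 9.0 tcp [ 0.5236 -0.1288  0.0828] Fz -0.11 0.5
box [294, 283, 11, 12, 82] bottom 295.0 cen [299.3   288.725]
box [306, 214, 11, 15, 112] bottom 229.0 cen [311.675 220.3  ]
```

View pics/c6.png

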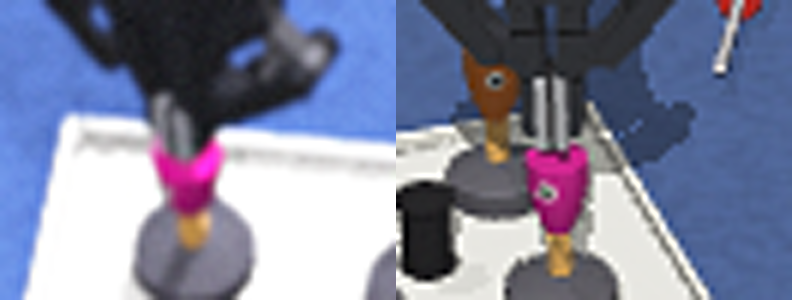

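The tips now sit at the disc itself (side crop tip (549,155) against disc centre (557,158)), with no dip yet. Contact is imminent, so I take 1.5 mm steps with more force averaging.

```bash
cat >> look.py <<'E'
g=lambda im,x,y,w,h:(im[y:y+h,x:x+w,2].astype(np.float32)-im[y:y+h,x:x+w,1])
for n,im,x,y,w,h in(("scene",a,291,288,16,12),("side",b,302,219,20,14)):
    r=cv2.imread(f"pics/{n}0.png"); c=lambda q:(lambda m:(m*np.arange(h)[:,None]).sum()/m.sum())(np.clip(g(q,x,y,w,h),0,None))
    print(n,"lower edge profile shift",round(float(g(im,x,y,w,h).clip(60).sum()-g(r,x,y,w,h).clip(60).sum()),0),round(float(c(im)-c(r)),3))
E
python3 look.py
python3 -m jog '[[0,0,0.002,0,0,0,1],[0,0,0,0,0,0,1],[0,0,0,0,0,0,1]]' | sed -n 2p
python3 look.py
```

```text
t 9.4 tcp [ 0.5236 -0.1288  0.0827] Fz -0.06 0.42
box [294, 283, 11, 12, 83] bottom 295.0 cen [299.3 288.8]
box [306, 214, 11, 15, 111] bottom 229.0 cen [311.675 220.3  ]
scene lower edge profile shift -409.0 0.112
side lower edge profile shift -13.0 -0.002
tcp_pos: [0.5235, -0.1288, 0.081]
t 10.05 tcp [ 0.5236 -0.1288  0.0811] Fz 0.09 0.23
box [294, 283, 11, 12, 78] bottom 295.0 cen [299.3 289. ]
box [306, 214, 11, 15, 107] bottom 229.0 cen [311.75 220.55]
scene lower edge profile shift -651.0 0.167
side lower edge profile shift -15.0 0.003
```

```bash
python3 -m jog '[[0,0,0.002,0,0,0,1],[0,0,0,0,0,0,1],[0,0,0,0,0,0,1]]' | sed -n 2p
python3 look.py
python3 -m jog '[[0,0,0.002,0,0,0,1],[0,0,0,0,0,0,1],[0,0,0,0,0,0,1]]' | sed -n 2p
python3 look.py
```

```text
tcp_pos: [0.5235, -0.1288, 0.0794]
t 10.7 tcp [ 0.5236 -0.1288  0.0795] Fz 0.16 0.31
box [294, 283, 11, 12, 75] bottom 295.0 cen [299.3 289. ]
box [306, 214, 11, 15, 105] bottom 229.0 cen [311.75  220.675]
scene lower edge profile shift -777.0 0.211
side lower edge profile shift -11.0 -0.005
tcp_pos: [0.5235, -0.1288, 0.0778]
t 11.35 tcp [ 0.5236 -0.1288  0.0779] Fz 0.2 0.48
box [294, 284, 11, 11, 69] bottom 295.0 cen [299.325 289.35 ]
box [306, 214, 11, 15, 101] bottom 229.0 cen [311.7   220.825]
scene lower edge profile shift -981.0 0.291
side lower edge profile shift -10.0 -0.014
```

```bash
python3 -m jog '[[0,0,0.002,0,0,0,1],[0,0,0,0,0,0,1],[0,0,0,0,0,0,1]]' | sed -n 2p
python3 look.py
python3 -m jog '[[0,0,0.002,0,0,0,1],[0,0,0,0,0,0,1],[0,0,0,0,0,0,1]]' | sed -n 2p
python3 look.py pics/c7.png
```

```text
tcp_pos: [0.5235, -0.1288, 0.0762]
t 12.0 tcp [ 0.5236 -0.1288  0.0763] Fz -0.16 0.48
box [294, 284, 11, 11, 64] bottom 295.0 cen [299.4 289.6]
box [306, 215, 11, 14, 96] bottom 229.0 cen [311.75  221.075]
scene lower edge profile shift -1246.0 0.376
side lower edge profile shift -3.0 -0.016
tcp_pos: [0.5236, -0.1288, 0.0747]
t 12.65 tcp [ 0.5236 -0.1288  0.0747] Fz 0.58 0.38
box [294, 284, 11, 12, 65] bottom 296.0 cen [299.4   289.925]
box [306, 215, 11, 15, 91] bottom 229.5 cen [311.775 221.575]
scene lower edge profile shift -1121.0 0.485
side lower edge profile shift 168.0 0.051
```

First contact at TCP z ≈ 0.0755: the head is starting to dip, Fz is 0.58 and the lower edge has shifted. I go 1.6 mm further and hold.

```bash
python3 -m jog '[[0,0,0.002,0,0,0,1],[0,0,0,0,0,0,1],[0,0,0,0,0,0,1]]' | sed -n 2p
python3 look.py pics/c8.png
```

```text
tcp_pos: [0.5237, -0.1288, 0.0731]
t 13.3 tcp [ 0.5236 -0.1288  0.0731] Fz 1.3 0.23
box [294, 285, 11, 11, 65] bottom 296.0 cen [299.425 290.45 ]
box [306, 216, 11, 14, 98] bottom 230.0 cen [311.675 222.   ]
scene lower edge profile shift -1074.0 0.673
side lower edge profile shift 870.0 0.141
```

Fz is 1.3 N, which is a dip of about 2.6 mm. That is a light touch, so I release, lift straight up and check that the head has sprung back.

```bash
python3 -m jog '[[0,0,0.001,0,0,0,1],[0,0,0,0,0,0,1],[0,0,-0.005,0,0,0,1],[0,0,-0.01,0,0,0,1],[0,0,-0.03,0,0,0,1]]' | sed -n 2,4p
python3 -m jog '[[0,0,-0.047,0,0,0,1],[0,0,-0.047,0,0,0,1],[0,0,-0.047,0,0,0,1],[0,0,0,0,0,0,1],[0,0,0,0,0,0,1]]' | sed -n 2,4p
python3 look.py
```

```text
tcp_pos: [0.5213, -0.1284, 0.1062]
tool_rot: [-179.7, -0.0, 90.0]
wrist_force: [-0.4, 0.5, 0.1]
tcp_pos: [0.5248, -0.1291, 0.2241]
tool_rot: [179.7, 0.0, 90.0]
wrist_force: [0.5, -0.2, -0.8]
t 14.5333 tcp [ 0.5232 -0.1287  0.2202] Fz 0.01 0.54
box [294, 280, 11, 15, 123] bottom 295.0 cen [298.9 286.7]
box [306, 214, 11, 15, 114] bottom 229.0 cen [311.6 220. ]
scene lower edge profile shift 78.0 0.034
side lower edge profile shift -105.0 0.001
```

The head is back at its starting pixels. Now over to the stop button.

```bash
python3 -m jog '[[0.03,-0.003,0,0,0,0,1],[0.05,-0.003,0,0,0,0,1],[0.05,-0.003,0,0,0,0,1],[0.05,-0.003,0,0,0,0,1],[0.05,-0.003,0,0,0,0,1]]' | sed -n 2p
python3 -m jog '[[0.05,-0.003,0,0,0,0,1],[0.05,-0.003,0,0,0,0,1],[0.05,-0.003,0,0,0,0,1],[0.05,-0.003,0,0,0,0,1],[0.05,-0.002,0,0,0,0,1]]' | sed -n 2p
python3 -m jog '[[0.05,0,0,0,0,0,1],[0.02,0,0,0,0,0,1],[0,0,0,0,0,0,1],[0,0,0,0,0,0,1],[0,0,0,0,0,0,1]]'
```

```text
tcp_pos: [0.511, 0.0568, 0.2209]
tcp_pos: [0.4997, 0.257, 0.2209]
time_s: 15.78
tcp_pos: [0.5006, 0.3101, 0.2206]
tool_rot: [-180.0, 0.1, 89.9]
wrist_force: [1.2, -0.0, -0.3]
gripper_width: -0.0001
grasp_force: 0.0
```

```bash
python3 -m jog '[[0.002,0,0.04,0,0,0,1],[0,0,0.04,0,0,0,1],[0,0,0.028,0,0,0,1],[0,0,0,0,0,0,1],[0,0,0,0,0,0,1]]' | sed -n 2,4p
python3 - <<'E'
from h import *
a,b,w=[cams.snapshot(n) for n in("scene","side","wrist")]
print("red",blobs(a,0,4,150,120),blobs(b,0,4,150,120))
c=[cv2.resize(im[y:y+75,x:x+99],None,fx=4,fy=4,interpolation=cv2.INTER_CUBIC) for im,x,y in((a,325,110),(b,240,280))]
cv2.imwrite("pics/crop9.png",np.vstack([np.hstack(c),np.hstack([cv2.resize(w,(396,300)),c[0]*0])]))
E
```

```text
tcp_pos: [0.5004, 0.311, 0.1343]
tool_rot: [-179.9, 0.1, 89.9]
wrist_force: [-0.5, 0.2, 0.2]
red [([396, 63, 5, 14, 21], [397.7, 70.4]), ([292, 96, 7, 6, 33], [295.4, 98.4]), ([287, 142, 7, 7, 42], [289.9, 144.8]), ([368, 151, 9, 6, 42], [372.1, 153.4]), ([329, 215, 5, 6, 21], [331.2, 217.7]), ([483, 263, 16, 13, 123], [490.3, 268.7]), ([181, 386, 28, 32, 336], [194.1, 401.2])] [([339, 177, 9, 16, 91], [343.1, 184.2]), ([413, 294, 13, 13, 125], [419.2, 300.1]), ([124, 303, 20, 10, 156], [133.9, 307.4]), ([296, 319, 13, 13, 146], [302.0, 324.8]), ([485, 376, 17, 17, 214], [493.1, 383.7])]
```

View pics/crop9.png

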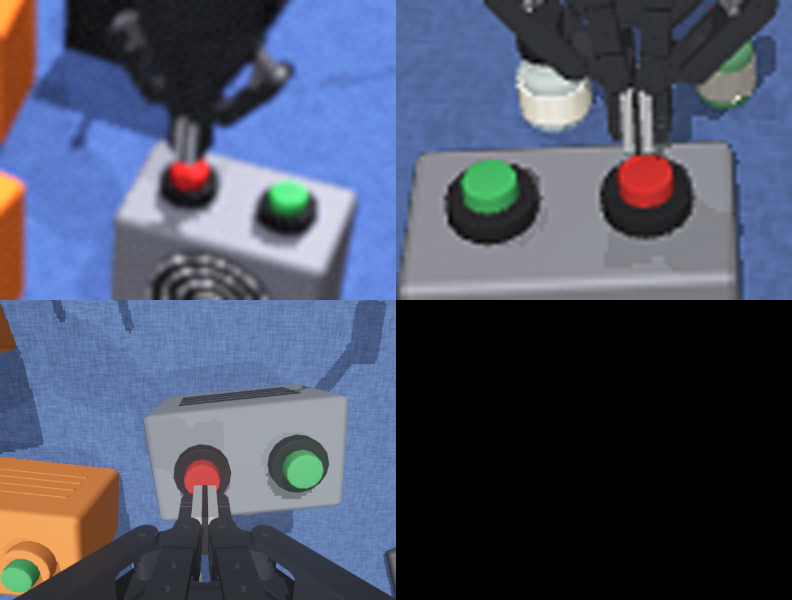

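The shut fingers hang just above the red button in all three views, and green is well clear. Pressing down now.

```bash
cat > f.py <<'E'
from h import *
from bench import state
F=[]
for k in range(6):
    b=cams.snapshot("side"); s=state(); F.append(s["wrist_force"][2])
print("t",s["time_s"],s["tcp_pos"].round(4),"Fz",np.mean(F).round(2),[x for x in blobs(b,0,4,150,120) if 290<x[1][0]<312 and x[1][1]>300])
E
python3 -m jog '[[0,0,0.01,0,0,0,1],[0,0,0.007,0,0,0,1],[0,0,0,0,0,0,1],[0,0,0,0,0,0,1]]' | sed -n 2p; python3 f.py
python3 -m jog '[[0,0,0.003,0,0,0,1],[0,0,0.003,0,0,0,1],[0,0,0,0,0,0,1],[0,0,0,0,0,0,1]]' | sed -n 2p; python3 f.py
```

```text
tcp_pos: [0.5004, 0.3127, 0.1211]
t 16.9833 [0.5004 0.3127 0.1212] Fz 1.49 [([296, 322, 13, 10, 90], [302.2, 326.8])]
tcp_pos: [0.5006, 0.3129, 0.1167]
t 17.6167 [0.5006 0.3129 0.1167] Fz 6.69 [([296, 324, 13, 8, 64], [302.2, 327.8])]
```

```bash
python3 -m jog '[[0,0,0.001,0,0,0,1],[0,0,0,0,0,0,1],[0,0,0,0,0,0,1],[0,0,0,0,0,0,1]]' | sed -n 2,4p; python3 f.py
```

```text
tcp_pos: [0.5006, 0.3129, 0.1166]
tool_rot: [180.0, -0.0, 90.0]
wrist_force: [-3.8, -2.5, 12.7]
t 18.25 [0.5006 0.3129 0.1166] Fz 12.57 [([296, 324, 13, 8, 64], [302.2, 327.8])]
```

The force rose by 6 N with no further travel, so the button is at its stop. I let go and lift clear.

```bash
python3 -m jog '[[0,0,-0.005,0,0,0,1],[0,0,-0.01,0,0,0,1],[0,0,-0.04,0,0,0,1],[0,0,-0.04,0,0,0,1],[0,0,-0.04,0,0,0,1]]' | sed -n 2p
python3 -m jog '[[0,0,0,0,0,0,1],[0,0,0,0,0,0,1],[0,0,0,0,0,0,1],[0,0,0,0,0,0,1],[0,0,0,0,0,0,1]]' | sed -n 2,4p; python3 f.py; python3 look.py
python3 - <<'E'
from h import *
b=cams.snapshot("side");r=cv2.imread("pics/side0.png")
print("green",[x[1] for x in blobs(b,50,75,150,100)])
d=cv2.absdiff(b,r).max(2)
for n,(x,y,w,h) in dict(tray=(245,195,100,70),fanbuttons=(245,312,80,30)).items(): print(n,(d[y:y+h,x:x+w]>60).sum())
E
```

```text
tcp_pos: [0.4998, 0.3127, 0.2245]
tcp_pos: [0.4998, 0.3124, 0.2221]
tool_rot: [-179.9, 0.1, 90.0]
wrist_force: [-0.0, -0.4, 0.2]
t 19.3833 [0.5003 0.3127 0.2232] Fz -0.05 [([295, 318, 14, 14, 149], [302.0, 324.7])]
green [[381.9, 296.1], [263.0, 326.1], [110.5, 346.7], [449.1, 388.7]]
tray 2924
fanbuttons 0Traceback (most recent call last):
  File "look.py", line 7, in <module>
    B.append([x for x in blobs(b,140,165) if x[1][0]>200][0])
             ~~~~~~~~~~~~~~~~~~~~~~~~~~~~~~~~~~~~~~~~~~~~^^^
IndexError: list index out of range
```

The buttons match the starting picture exactly. The arm only hides the tray in this view, and the popper was already checked after release. Handing in.

```bash
python3 -c "
from h import *
from bench import order
a=cams.snapshot('scene');r=cv2.imread('pics/scene0.png');print((cv2.absdiff(a,r).max(2)[275:375,260:372]>60).sum(),blobs(a,140,165))
print(order.job_done())"
```

```text
1003 [([502, 216, 16, 12, 118], [509.5, 221.7]), ([294, 280, 11, 15, 131], [299.0, 287.1])]
the job is handed in; nothing more can be done
None
```

The job is handed in, with no verdict shown: the magenta popper dipped about 3 mm and sprang back, and the red stop button was pressed to its stop and released; the final picture differed from the first around the tray, which I put down to the arm's shadow but did not check.

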